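# Put the hearing-aid case away in the bay with the litter

## Robot

A 7-joint arm with a two-finger parallel gripper is mounted at the origin on the work surface. World frame = base frame: x ahead of the robot, y to its left, z up, the work surface at z = 0. Lengths are in m, angles in rad, forces in N, time in s.
With the tool pointing down it reaches from about 0.425 to 0.95 m from the base axis. Payload 4.7 kg.
Tool frame: the origin (TCP) lies between the finger pads; the fingertips stand 25 mm ahead of it and the grasp point (between the pads) lies 6 mm ahead of it; z points along the fingers, y is the line along which they close (so a half turn about z gives the same grasp; the last joint's range is limited). The gripper opens to 85 mm and grips with 20 to 120 N. Pads are 22 mm wide; open, the fingers measure 114 mm over their backs; the gripper's body (76 mm by 85 mm) begins 54 mm behind the grasp point. The pads swing forward as they close: fully open they stand 13 mm farther back than shut.
Start: joints at [-1.294, 0.469, -0.049, 1.532, 0.024, 1.141, -0.082], TCP at [0.203, 0.644, 0.256] pointing down, gripper open.
Joint ranges: [-2.59, 2.59], [-0.33, 1.99], [-1.39, 1.29], [0.1, 2.45], [-1.04, 4.18], [0.21, 1.99], [-2.66, 2.66]. Speed limits (rad/s): [2.57, 2.57, 3.14, 3.14, 3.14, 3.14, 3.14].

## Interface

Orientations are given as a 3x3 rotation matrix whose columns are the frame's x, y, z axes.
In Python, from rig import * gives the robot as it stands. Calls block until the motion is done:
- movep(position, orientation): joint-space move of the TCP to a pose.
- move_l(position, attitude=None, feed=0.15, until_force=None): straight line of the TCP; attitude=None keeps the orientation; feed is the mean speed in m/s. With until_force (N) it stops when the force on the tool has changed by that much, and returns True; else False.
- move_joints(angles): joint-space move.
- command_gripper(opening, newtons=None): finger opening in m; newtons is the grip in N (None keeps the last); returns when the fingers have stopped.
- sleep(seconds).
- inverse_kinematics(position, orientation): joint angles nearest the present ones, or None.
- sense(): the state.
- camera(name): name is "scene" or "top" or "wrist"; returns (picture, depth): 480x640x3 uint8, red, green, blue; 480x640 float32, m along the optical axis (not along the pixel's ray), 0 where there is no reading.
- camera_params(name): a dict with "K" (3x3 intrinsics, pixels), "position" and "rotation" of the camera in the world; the wrist camera has in their place "tool_from_camera" (4x4, takes a point from camera to tool coordinates, whose origin is the TCP and whose axes are the flange's). Camera axes: x right, y down, z forward; pixel columns grow to the right and rows downward; lengths in m; the calibration is good to about 2 mm. The wrist camera is an equidistant fisheye: a pixel r from the principal point sees the ray r / f radians off the axis. A picture is of the moment at which its call begins: read the wrist's pose just before it. camera_params takes no time and is no camera call.
A pose or a line that the arm cannot do raises Unreachable and nothing moves.
- finish_job(): hands the job in; it is judged then, once.
The state is a dict: "time_s": time; "joint_pos": joint angles; "qd": joint speeds; "joint_efforts": joint torques, N m; "position": TCP position; "tcp_rot": TCP orientation; "wrist_force": force on the tool from outside, world axes, zero at the start; "ft_torque": the same for the moment, N m; "finger_gap": finger opening in m; "gripper_force": force on a finger pad.
Only numpy, scipy, OpenCV 4.12 (cv2) and the standard library are available. Lean on these libraries where they do the work, as an engineer would, in place of code of your own. Each camera call takes 0.05 s, during which the arm holds its last target. There are 200 camera calls.

## Task

Someone has left a crumpled paper wad in one of the two bays of the small cabinet on the hallway shelf; the other bay holds the pink bowl. Slide the smoked-glass door off the littered bay, throw the wad into the blue bin, set the silver hearing-aid case gently down flat and lid up in that cleared bay, then slide the door fully over the case. Leave the bowl, the keys and the doorstop where they are.

Things in the scene. Friction and masses are not known exactly. Their poses are not given: they have to be found in the camera images.
- cabinet: Fixed low dark-wood cabinet, 170 (x) by 342 (y) by 64 mm high, open at the top, with two aluminium rails 8 mm high and 6 mm wide on top of its front and back edges. Origin: centre of its underside; z up, y along its length (left = +y), its front faces -x. Inside are two equal bays side by side along y, each 150 (x) by 156 (y) mm and 56 mm deep (floor 8 mm above the underside), with a 10 mm wall between them. Placed at a different spot and yaw (within 10 degrees) each time.
- left_bay (a point): Centre of the floor of the left (+y) bay, in the cabinet's axes; 83 mm to +y of the cabinet's middle.
- right_bay (a point): Centre of the floor of the right (-y) bay, in the cabinet's axes; 83 mm to -y of the cabinet's middle.
- door (a joint): Sliding smoked-glass (see-through grey) door that lies flat on top of the cabinet, 156 (x) by 172 (y) by 6 mm, top face 71 mm above the cabinet's underside; it can cover one bay at a time. Value in m along the cabinet's +y: 0 = at its stop, wholly over the right bay with the left bay open; 0.166 = at its stop, wholly over the left bay with the right bay open. It starts somewhere between, half over both bays, slides with about 1.5 N of friction and stays where it is left.
- door_handle (a point): Grip point of the door's handle, an upright aluminium bar standing on the middle of the door: 70 mm long along the cabinet's x, 14 mm thick along its y, rising 34 mm above the glass. The point lies on the bar's middle, 30 mm above the underside of the glass, 10 mm below the bar's top; it moves with the door.
- paper_wad: Loose crumpled off-white paper wad, rigid, roughly round, 50 to 60 mm across in any horizontal direction, 50 mm high, 30 g. Origin: centre of its underside; z up. It lies on the floor of one of the bays, within 10 mm (y) and 20 mm (x) of the bay's middle.
- bowl: Loose pink ceramic trinket bowl, 90 mm rim diameter, 40 mm high, standing on the floor of the bay that does not hold the wad. Origin: centre of its underside; z up.
- case: Loose silver hearing-aid case with rounded edges, 96 (its x) by 54 (its y) by 38 mm high (its z, lid up), 60 to 130 g. Origin: centre of its underside. It lies flat on the shelf to the left or right, opposite the bin.
- bin: Fixed blue open bin, 140 by 140 by 110 mm high, wall and floor 4 mm. Origin: centre of its underside; z up. It stands on the shelf to the left or right of the cabinet.
- key1: Loose flat aluminium locker key, 75 mm long, 5 mm thick, on the shelf in front of the cabinet; to be left alone. Origin near its middle, on its underside.
- key2: A second such key, to be left alone.
- doorstop: Loose black rubber wedge, 120 by 45 by 35 mm, in front of the cabinet; to be left alone. Origin: centre of its underside.
Not all that is in view belongs to the job. There is more than one size of the paper_wad; the job needs the largest.

How it is judged:
On the way, in this order (a step that is already met when the one before it is completed fails the run):
1. the paper wad lies released in the bin (x of paper_wad in the frame of bin between -0.066 and 0.066 m and y of paper_wad in the frame of bin between -0.066 and 0.066 m and z of paper_wad in the frame of bin below 0.075 m and contact force between paper_wad and the fingers below 0.1 N and linear speed of paper_wad below 0.05 m/s), for 0.2 s.
2. the case lies flat on the floor of the bay that the bowl is not in, released ((((x of case in the frame of left_bay between -0.055 and 0.055 m and y of case in the frame of left_bay between -0.06 and 0.06 m and z of case in the frame of left_bay below 0.006 m and angle between case's own z axis and vertical below 0.12 rad and y of bowl in the frame of cabinet below 0 m) and linear speed of case below 0.03 m/s and contact force between case and the fingers below 0.1 N) or ((x of case in the frame of right_bay between -0.055 and 0.055 m and y of case in the frame of right_bay between -0.06 and 0.06 m and z of case in the frame of right_bay below 0.006 m and angle between case's own z axis and vertical below 0.12 rad and y of bowl in the frame of cabinet above 0 m) and linear speed of case below 0.03 m/s and contact force between case and the fingers below 0.1 N))), for 0.2 s.
3. the door is slid over the bay with the case ((((x of case in the frame of left_bay between -0.055 and 0.055 m and y of case in the frame of left_bay between -0.06 and 0.06 m and z of case in the frame of left_bay below 0.006 m and angle between case's own z axis and vertical below 0.12 rad and y of bowl in the frame of cabinet below 0 m) and value of joint door above 0.158 m) or ((x of case in the frame of right_bay between -0.055 and 0.055 m and y of case in the frame of right_bay between -0.06 and 0.06 m and z of case in the frame of right_bay below 0.006 m and angle between case's own z axis and vertical below 0.12 rad and y of bowl in the frame of cabinet above 0 m) and value of joint door below 0.008 m))), for 0.2 s.
At the end, for the whole second after the job is handed in: The wad lies released inside the bin; the case lies flat (within about 7 degrees), lid up and released on the floor of the bay without the bowl (origin within 6 mm of the floor's height); the door is over that bay, within 8 mm of its stop (all of step 1 and (((x of case in the frame of left_bay between -0.055 and 0.055 m and y of case in the frame of left_bay between -0.06 and 0.06 m and z of case in the frame of left_bay below 0.006 m and angle between case's own z axis and vertical below 0.12 rad and y of bowl in the frame of cabinet below 0 m) and linear speed of case below 0.03 m/s and contact force between case and the fingers below 0.1 N) or ((x of case in the frame of right_bay between -0.055 and 0.055 m and y of case in the frame of right_bay between -0.06 and 0.06 m and z of case in the frame of right_bay below 0.006 m and angle between case's own z axis and vertical below 0.12 rad and y of bowl in the frame of cabinet above 0 m) and linear speed of case below 0.03 m/s and contact force between case and the fingers below 0.1 N)) and (((x of case in the frame of left_bay between -0.055 and 0.055 m and y of case in the frame of left_bay between -0.06 and 0.06 m and z of case in the frame of left_bay below 0.006 m and angle between case's own z axis and vertical below 0.12 rad and y of bowl in the frame of cabinet below 0 m) and value of joint door above 0.158 m) or ((x of case in the frame of right_bay between -0.055 and 0.055 m and y of case in the frame of right_bay between -0.06 and 0.06 m and z of case in the frame of right_bay below 0.006 m and angle between case's own z axis and vertical below 0.12 rad and y of bowl in the frame of cabinet above 0 m) and value of joint door below 0.008 m))); the robot touches nothing.
It fails at once if the bowl is shifted more than 30 mm or tipped (distance of bowl from where it was at the start of the episode above 0.03 m or angle between bowl's own z axis and vertical above 0.4 rad).
It fails at once if a key or the doorstop is shifted more than 40 mm (distance of any of key1, key2, doorstop from where it was at the start of the episode above 0.04 m).
It fails at once if the case is dropped into the cabinet (faster than 0.6 m/s below its rim) (linear speed of case above 0.6 m/s and height (world z) of case below 0.06 m and x of case in the frame of cabinet between -0.085 and 0.085 m and y of case in the frame of cabinet between -0.171 and 0.171 m).
It also fails if it takes over 72 s, if anything falls off the work surface, if the arm or the gripper's body presses on something with over 40 N, if the wrist force passes 120 N, or if a joint passes its speed limit or range.

## Working session

There is one attempt and no reset: what is moved stays moved. The work goes in short steps, each a Python script; the robot and the scene stay as the last script left them, time stands still between calls to the robot, and variables do not carry over. Pictures are saved under pics/ and viewed, at most 10 in all, crops included, and the job is handed in when it is done.

```bash
ls; mkdir -p pics
python3 - <<'E'
from rig import *
import cv2, numpy as np
for n in("top","scene"):
    p,d=camera(n); cv2.imwrite(f"pics/{n}0.png",p[:,:,::-1]); np.savez(f"{n}0.npz",p=p,d=d)
    c=camera_params(n); print(n,np.round(c["K"],1).tolist(),np.round(c["position"],3),np.round(c["rotation"],3).tolist())
c=camera_params("wrist");print(c)
print(sense()["time_s"])
E
```

```text
pics
top [[441.7, 0.0, 326.4], [0.0, 441.7, 241.3], [0.0, 0.0, 1.0]] [ 0.476 -0.011  0.921] [[0.022, -0.993, 0.116], [-0.999, -0.018, 0.032], [-0.029, -0.117, -0.993]]
scene [[450.1, 0.0, 313.8], [0.0, 450.1, 240.2], [0.0, 0.0, 1.0]] [ 1.275 -0.263  0.602] [[0.347, 0.525, -0.777], [0.938, -0.195, 0.287], [-0.001, -0.828, -0.56]]
{'K': array([[371.64829954,   0.        , 321.42434408],
       [  0.        , 371.64829954, 239.287131  ],
       [  0.        ,   0.        ,   1.        ]]), 'tool_from_camera': array([[ 8.08026977e-04, -9.64615661e-01, -2.63658822e-01,
         6.61943136e-02],
       [ 9.99999276e-01,  5.44429852e-04,  1.07282900e-03,
        -9.62874997e-04],
       [-8.91323924e-04, -2.63659498e-01,  9.64615403e-01,
        -1.17724308e-01],
       [ 0.00000000e+00,  0.00000000e+00,  0.00000000e+00,
         1.00000000e+00]])}
0.1
```

View pics/top0.png

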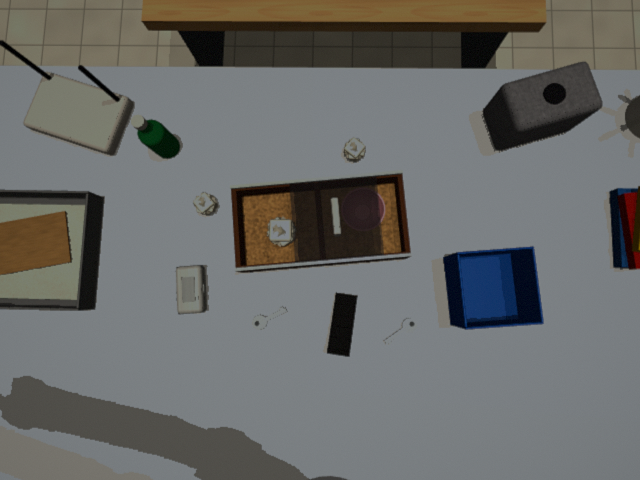

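View pics/scene0.png

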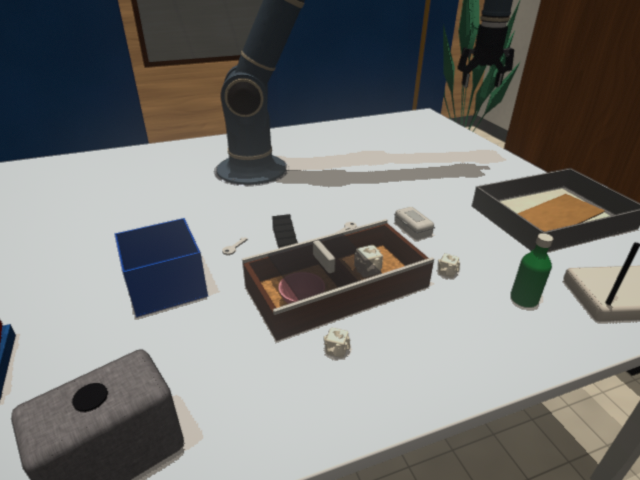

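Left and up in the top view are +y and +x. Candidate wads in the top view are (281,232) in the left bay, (205,204) and (354,149) on the shelf. The one in the bay looks the largest, and I'll measure all three. The bowl is under the glass at (362,208), the handle at (336,216), the case at (191,289), the bin at (495,287), the keys at (270,317) and (400,330), and the doorstop at (342,324).

```bash
cat > h.py <<'E'
from rig import *
import numpy as np, cv2
def cloud(name,d):
    c=camera_params(name);K=c["K"];v,u=np.mgrid[:480,:640]
    P=np.stack([(u-K[0,2])/K[0,0]*d,(v-K[1,2])/K[1,1]*d,d],-1)
    return P@c["rotation"].T+c["position"]
def plane(name,uv,z):
    c=camera_params(name);uv=np.atleast_2d(uv)
    r=np.c_[uv,np.ones(len(uv))]@np.linalg.inv(c["K"]).T@c["rotation"].T
    return c["position"]+r*((z-c["position"][2])/r[:,2])[:,None]
def rect(pts): # metric min-area rectangle: centre, (long,short), yaw of the long axis
    (c,s,a)=cv2.minAreaRect((pts[:,:2]*1000).astype(np.float32)); b=np.radians(a)
    if s[0]<s[1]: s=s[::-1]; b+=np.pi/2
    return np.array(c)/1000,np.round(s,1),(b+np.pi/2)%np.pi-np.pi/2
def R(yaw): # tool down, closing axis (tool y) along world direction yaw+90deg
    c,s=np.cos(yaw),np.sin(yaw); return np.array([[c,s,0],[s,-c,0],[0,0,-1.]])
E
python3 - <<'E'
from h import *
f=np.load("top0.npz");p,d=f["p"],f["d"];W=cloud("top",d);W[d==0]=-9
def roi(u0,v0,u1,v1):
    m=np.zeros((480,640),bool);m[v0:v1,u0:u1]=1;return m
z=W[...,2]
print("shelf z",np.median(z[roi(420,370,600,400)]))
m=roi(225,165,420,280)&(z>.060)&(z<.082)
print("cab",rect(W[m]),m.sum())
m=roi(225,165,420,280)&(z>.085); print("handle",rect(W[m]),m.sum(),z[m].max())
for n,r in dict(bay=(262,210,300,255),s1=(190,185,222,222),s2=(338,132,372,165)).items():
    m=roi(*r)&(z>.02)&(z<.064)&(p.min(-1)>90) if n=="bay" else roi(*r)&(z>.01)
    print("wad",n,rect(W[m]),m.sum(),np.percentile(z[m],98))
m=roi(165,255,215,320)&(z>.012);print("case",rect(W[m]),m.sum(),np.percentile(z[m],[50,98]))
m=roi(165,255,215,320)&(z>.030);print("case top",rect(W[m]),m.sum())
m=roi(430,240,550,335)&(z>.1);print("bin",rect(W[m]),m.sum())
a=p[168:280,160:425,::-1]; cv2.imwrite("pics/crop0.png",cv2.resize(a,None,fx=3,fy=3,interpolation=3))
hm=np.clip(z*2000,0,255).astype(np.uint8)[130:340,160:560];cv2.imwrite("pics/hm.png",cv2.resize(hm,None,fx=2,fy=2))
E
```

```text
shelf z -0.0003157715245774573
cab (array([0.61724792, 0.03206598]), array([343.1, 170.9]), np.float64(-1.465819576630044)) 9273
handle (array([ 0.62008923, -0.0007044 ]), array([69.8, 13.9]), np.float64(0.10182898530254114)) 281 0.11031217976902175
wad bay (array([0.59672729, 0.11182997]), array([51.7, 44.9]), np.float64(0.024979002931100558)) 408 0.06183869364896237
wad s1 (array([0.65523798, 0.27288986]), array([44.1, 42.8]), np.float64(-1.218388042780413)) 390 0.04262904082104039
wad s2 (array([ 0.77423944, -0.036138  ]), array([43.9, 41.7]), np.float64(1.5457156077549117)) 374 0.04279175968645457
case (array([0.47783011, 0.29222824]), array([96.1, 57.1]), np.float64(0.09983724873516309)) 1372 [0.03789314 0.04153867]
case top (array([0.47780237, 0.2920256 ]), array([95.5, 55.1]), np.float64(0.09864909605958094)) 1227
bin (array([ 0.49289417, -0.29936142]), array([141.5, 140.2]), np.float64(-1.475681828068339)) 985
```

View pics/crop0.png

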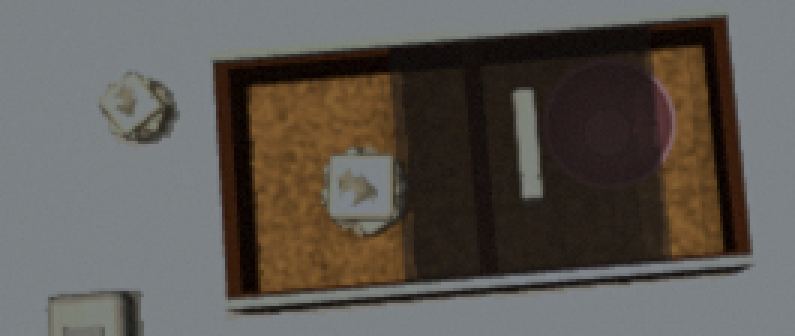

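The bay wad is about 50 mm high against about 42 mm for the two shelf decoys. It is the right one and sits in the left bay. The door goes to 0 first.

```bash
cat >> h.py <<'E'
CY=0.1035; CAB=np.array([.6172,.0321]); EX=np.array([np.cos(CY),np.sin(CY)]); EY=np.array([-EX[1],EX[0]])
def loc(p): q=np.asarray(p)[:2]-CAB; return np.round([q@EX,q@EY],4)
def wor(x,y): return CAB+x*EX+y*EY
def P(xy,z): return np.array([xy[0],xy[1],z])
def best(xy,z,yaw): # pick the half turn with the smaller last-joint motion
    o=[]
    for k in (0,np.pi):
        q=inverse_kinematics(P(xy,z),R(yaw+k))
        if q is not None:o.append((abs(q[6]),yaw+k))
    return R(min(o)[1])
def st(t=""):
    s=sense();print(t,"t%.1f"%s["time_s"],np.round(s["position"],4),"loc",loc(s["position"]),"gap%.4f"%s["finger_gap"],"gf%.1f"%s["gripper_force"],"F",np.round(s["wrist_force"],1))
E
python3 - <<'E'
from h import *
h=np.array([.6201,-.0007]);print("handle loc",loc(h))
r=best(h,.2,CY); print(np.round(r,2).tolist())
movep(P(h,.2),r);st()
move_l(P(h,.101));st()
command_gripper(0.0,30);st("grip")
hit=move_l(P(wor(loc(h)[0],-.084),.101),feed=.06,until_force=15);st(hit)
command_gripper(.045);move_l(P(wor(loc(h)[0],-.083),.2),feed=.25);st()
E
```

```text
handle loc [-0.0005 -0.0329]
[[0.99, 0.1, 0.0], [0.1, -0.99, 0.0], [0.0, 0.0, -1.0]]
 t2.8 [0.6202 0.0007 0.1999] loc [-0.0002 -0.0315] gap0.0852 gf0.0 F [-0.1 -0.  -0.8]
 t3.6 [ 0.6208 -0.0009  0.1018] loc [ 0.0002 -0.0332] gap0.0851 gf0.0 F [-0.2 -0.2  0.2]
grip t4.3 [ 0.6202 -0.0007  0.1013] loc [-0.0004 -0.033 ] gap0.0135 gf31.0 F [0.1 0.1 3.3]
False t5.3 [ 0.6256 -0.0516  0.1013] loc [-0.0003 -0.0841] gap0.0135 gf31.5 F [-0.8  1.5  5.5]
 t6.2 [ 0.6252 -0.0503  0.2004] loc [-0.0005 -0.0828] gap0.0451 gf0.0 F [-0.1 -0.3  0.4]
```

Run:
```python
from h import *
w=plane("top",(281.7,231.3),.035)[0,:2];print("wad",w,loc(w))
w=(w+np.array([.5967,.1118]))/2
r=R(CY); b=np.array([.4929,-.2994])
command_gripper(.085);movep(P(w,.16),r)
hit=move_l(P(w,.040),feed=.12,until_force=10);st(hit)
command_gripper(0.02,25);st("grip")
move_l(P(w,.23),feed=.25);st("lift")
rb=best(b,.23,.095)
movep(P(b,.23),rb);move_l(P(b,.115));st("bin")
command_gripper(.075);sleep(.3)
move_l(P(b,.23),feed=.25);st()
p,d=camera("top");cv2.imwrite("pics/top1.png",p[:,:,::-1])
```

```text
wad [0.59848099 0.10902651] [-0.0107  0.0784]
False t8.6 [0.5983 0.1104 0.0408] loc [-0.0108  0.0798] gap0.0852 gf0.0 F [ 0.3 -1.1 -0.2]
grip t8.9 [0.5982 0.1106 0.0416] loc [-0.0108  0.08  ] gap0.0627 gf25.3 F [-1.8  0.1  8.3]
lift t9.8 [0.5965 0.1106 0.2286] loc [-0.0124  0.0802] gap0.0625 gf26.7 F [-0.2  0.  -0.8]
bin t12.3 [ 0.4935 -0.2999  0.1158] loc [-0.1574 -0.3174] gap0.0622 gf26.7 F [0.5 0.4 0.4]
 t13.5 [ 0.4928 -0.299   0.2299] loc [-0.158  -0.3165] gap0.0752 gf0.0 F [ 0.3  0.6 -0.2]
```

View pics/top1.png

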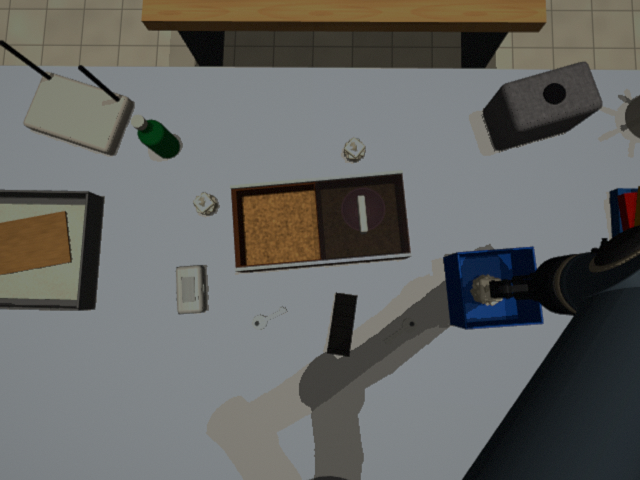

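The left bay is empty, the door is at 0 and the wad at (487,290) is in or over the bin, which I'll check by depth once the arm is clear. Next is the case.

Run:
```python
from h import *
c=np.array([.4779,.2921]); r=R(.099)
command_gripper(.085)
movep(P(c,.2),r)
p,d=camera("top");W=cloud("top",d);w=W[250:325,455:525][(p[250:325,455:525,0]>110)]
print("wad in bin",len(w),w.mean(0) if len(w) else None)
hit=move_l(P(c,.031),feed=.12,until_force=10);st(hit)
command_gripper(.03,35);st("grip")
move_l(P(c,.17),feed=.2);st("lift")
t=wor(0,.083)
move_l(P(t,.17),R(CY),feed=.25);st("above")
sleep(.3)
move_l(P(t,.060),feed=.12);st()
hit=move_l(P(t,.037),feed=.03,until_force=5);st(hit)
command_gripper(.085);sleep(.2)
move_l(P(t,.2),feed=.2);st()
p,d=camera("wrist");cv2.imwrite("pics/w2.png",p[:,:,::-1])
```

```text
wad in bin 525 [ 0.49367368 -0.29784826  0.05639138]
False t17.6 [0.4784 0.2924 0.0317] loc [-0.1112  0.2732] gap0.0851 gf0.0 F [-0.3  0.  -0.1]
grip t17.9 [0.4782 0.2923 0.0315] loc [-0.1114  0.2732] gap0.0534 gf37.7 F [-1.6  0.4  3.8]
lift t18.8 [0.4769 0.2919 0.1688] loc [-0.1127  0.2729] gap0.0536 gf37.1 F [-0.2  0.  -1.9]
above t19.8 [0.6077 0.116  0.1692] loc [-0.0007  0.0845] gap0.0538 gf37.1 F [-0.2  0.2 -0.8]
 t21.2 [0.6093 0.1146 0.0608] loc [0.0007 0.0828] gap0.0537 gf37.1 F [-0.1  0.6 -1.4]
True t21.8 [0.6084 0.1146 0.0395] loc [-0.0003  0.083 ] gap0.0532 gf37.9 F [-1.4 -0.3  3.3]
 t23.4 [0.6077 0.1148 0.1988] loc [-0.0009  0.0832] gap0.0849 gf0.0 F [-0.1  0.9 -0.4]
```

View pics/w2.png

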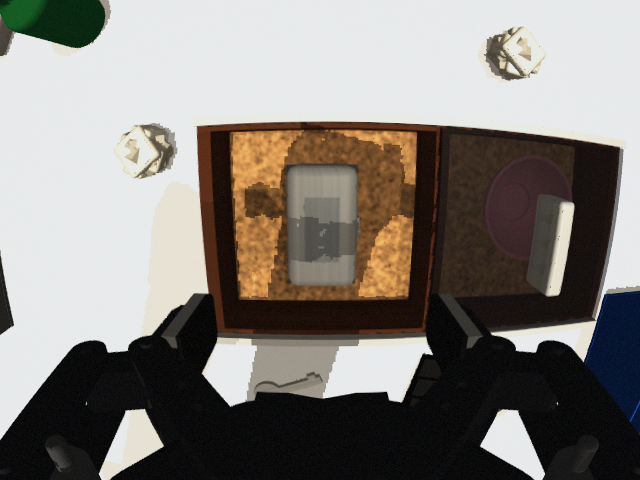

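The case lies flat, lid up, in the left bay at (322,225). The wad is in the bin, its visible surface around z = 56 mm, and the handle is at (550,245). Next I close the door.

Run:
```python
from h import *
r=R(CY);h=wor(0,-.083);g=wor(0,.0845)
movep(P(h,.2),r);move_l(P(h,.101));command_gripper(0,30);st("grip")
print(move_l(P(g,.101),feed=.08,until_force=15));st("slid")
command_gripper(.05);move_l(P(g,.2),feed=.2)
movep(P(np.array([.45,.32]),.3),r);sleep(.3);st()
p,d=camera("top");cv2.imwrite("pics/top3.png",p[:,:,::-1]);W=cloud("top",d);z=W[...,2]
m=np.zeros_like(z,bool);m[165:280,225:420]=1;m&=(z>.085)&(z<.115);print("handle",loc(rect(W[m])[0]),m.sum())
```

```text
grip t25.6 [ 0.6259 -0.0507  0.1013] loc [ 0.0001 -0.0832] gap0.0135 gf31.7 F [-0.8  0.1  2.3]
False
slid t27.9 [0.6084 0.1137 0.1013] loc [-0.0003  0.082 ] gap0.0136 gf32.1 F [-0.6 -7.7  5.1]
 t30.3 [0.4506 0.3192 0.2998] loc [-0.1361  0.3027] gap0.0501 gf0.0 F [-0.9 -0.5  0.3]
handle [-0.0006  0.0826] 316
```

View pics/top3.png

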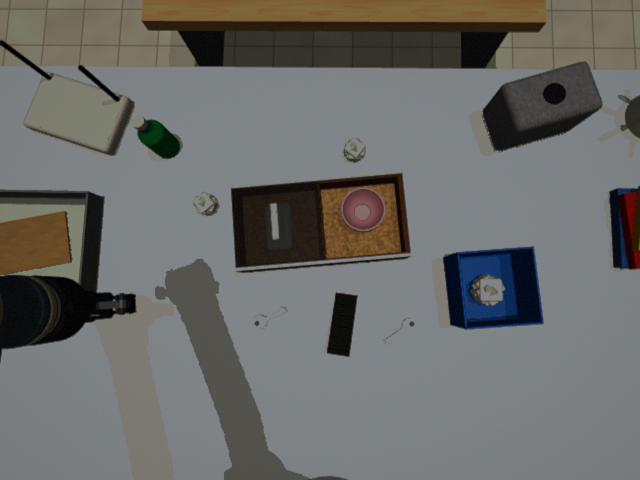

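The door is at its left stop over the case at (278,225). The wad is in the bin at (488,290), and the bowl, keys and doorstop haven't moved.

```bash
python3 -c "
from rig import *
print(finish_job())"
```

```text
the job is handed in; nothing more can be done
None
```

I handed the job in at about 30 s on the robot's clock: the wad is in the bin, the case lies flat and lid up in the left bay with the door shut over it, and the bowl, keys and doorstop look unmoved; no verdict was returned.

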